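# Take a watch out of its snap-fit display cover and put it away in a drawer

## Robot

A 7-joint arm with a two-finger parallel gripper is mounted at the origin on the work surface. World frame = base frame: x ahead of the robot, y to its left, z up, the work surface at z = 0. Lengths are in m, angles in rad, forces in N, time in s.
With the tool pointing down it reaches from about 0.4 to 0.85 m from the base axis. Payload 4.4 kg.
Tool frame: the origin (TCP) lies on the centre line of the jaws, within the pads' length; the fingertips stand r.tip_extent ahead of it and the grasp point (between the pads) lies 11 mm behind it (r.tip_extent is the distance from the TCP to the fingertips, in m); x points along the fingers, y is the direction in which the jaws open and shut, and the axes are right-handed (so a half turn about x gives the same grasp; the last joint's range is limited). The gripper opens to 94 mm and grips with 3 to 60 N. Pads are 16 mm wide; open, the fingers measure 119 mm over their backs; the gripper's body (75 mm by 177 mm) begins 78 mm behind the grasp point.
Start: joints at [-1.348, 0.628, 0.038, 1.517, -0.027, 0.996, -0.02], TCP at [0.185, 0.623, 0.213] pointing down, gripper open.
Joint ranges: [-3.06, 3.06], [-0.37, 2.12], [-1.25, 1.32], [0.18, 2.47], [-1.1, 4.24], [0.23, 1.98], [-2.94, 2.94]. Speed limits (rad/s): [2.57, 2.57, 3.14, 3.14, 3.14, 3.14, 3.14].

## Interface

Orientations are given as [roll, pitch, yaw] about the fixed x, y, z axes, in that order (R = Rz(yaw) Ry(pitch) Rx(roll)).
In Python, from workcell import r gives the robot as it stands. The module is installed in compiled form; this text tells all that it offers.
- The arm moves only by the tool play_rows, never from a script. Its argument "steps" is a list of rows, each a list of 7 numbers: the shift along the tool's x, y, z in m, then the turn, a rotation vector about the tool's x, y, z in rad, then the opening in per cent of the stroke, from 0 (shut) to 100 (fully open). In form: [[dx, dy, dz, rx, ry, rz, grip], ...]. A call has 1 to 8 rows; each row is the pose to reach, as a shift and turn from the pose commanded when the call began, along the tool's axes at that moment; what a row does not reach only later rows make up. A row lasts 1/8 s, in which the tool goes at most 62.5 mm and 10.7 degrees, less where a joint would pass 70% of its speed; a pose out of reach is approached as far as the arm can. A call with a gripper value outside its range is refused whole. The fingers move at their own pace and stop on an object; the grip force is fixed at half the most. Time passes only in rows, so rows that repeat a pose let the fingers close. It gives the time, the measured TCP pose, the force and the opening at its end, in the units of the state.
- r.sense(): the state, without advancing time (a new reading comes with each control period).
- r.snapshot(name): name is "scene" or "side" or "wrist"; returns a dict with "img" (400x640x3 uint8, blue, green, red), "K" (3x3 intrinsics, pixels), "dist" ([k1, k2, p1, p2, k3] as OpenCV has them; the pictures are not rectified), "rvec" (rotation vector, rad) and "tvec" (3), from world to camera coordinates, as OpenCV has them; the wrist camera has in their place "T_tool_cam" (4x4, takes a point from camera to tool coordinates, whose origin is the TCP and whose axes are the tool frame's). Camera axes: x right, y down, z forward; pixel columns grow to the right and rows downward; lengths in m; the calibration is good to about 2 mm. A picture is of the moment at which its call begins: read the wrist's pose just before it. There is no depth.
- r.finish_job(): hands the job in, once; it reports no verdict.
The state is a dict: "time_s": time; "joint_pos": joint angles; "qvel": joint speeds; "joint_torque": joint torques, N m; "tcp_pos": TCP position; "orientation": TCP orientation; "ft_force": force on the tool from outside, world axes, zero at the start; "ft_torque": the same for the moment, N m; "gripper_width": finger opening in m.
Only numpy, scipy, OpenCV 4.12 (cv2) and the standard library are available. Lean on these libraries where they do the work, as an engineer would, in place of code of your own. Each camera call takes 0.05 s, during which the arm holds its last target. There are 200 camera calls.

## Task

Squeeze the two side tabs of the clear display cover together to free it, lift it off the plinth and stand it upright on the black rubber mat. Gently lay the pocket watch flat, dial up, in the empty compartment of the open cabinet drawer, then push the drawer fully shut. Do not tip the cover over, and leave the other things on the table and in the drawer where they are.

Things in the scene. Friction and masses are not known exactly. Their poses are not given: they have to be found in the camera images.
- plinth: White display plinth on the table, fixed during a run: 120 (its x) x 100 (its y) x 40 mm high. Origin: centre of its underside, z up. Its top slab (8 mm, hollow below) has two slots at y = +-29 mm, 34 mm long along x, 11 mm wide, for the cover's tabs. A round rubber pad, 24 mm across, 6 mm high, on the slab at x = -6 mm, y = 0 carries the watch.
- cover: Clear plastic hood over the watch, 69 (its x) x 48 (its y) x 45 mm high, loose, about 115 g. Its axes lie within 0.02 rad of the plinth's at the start. Origin: centre of the hood's lower rim (40 mm over the table when on the plinth), z up. A ribbed black tab on each long side (y+ and y-) hooks it to the plinth. Set down elsewhere it stands on the tabs' legs, its origin 14.5 mm above the surface.
- cover_grip (a point): Point midway between the cover's two tabs, 34 mm above the cover's origin, axes of the cover. The tabs are squeezed together along its y: their outer faces stand 68 mm apart, 30 mm wide along x, from the plinth's top to 48 mm above the cover's origin. Both held at their stops (57 mm apart), the cover can be carried by them and lifts straight up.
- tab_left (a joint): Inward travel in m of the tab on the cover's y+ side: 0 out, 0.0055 at its stop. Sprung outward: 2.4 N to start it, 5.7 N at the stop. Its 4 mm thick leg passes through the plinth's slot to 14.5 mm below the cover's origin and ends in a 3.5 mm outward hook under the slab; about 4 mm of travel frees it.
- tab_right (a joint): The same for the tab on the cover's y- side.
- watch: Brass pocket watch lying dial up on the plinth's pad under the cover: disc 37 mm across and 15 mm thick, about 80 g. Origin: centre of its underside (46 mm over the table at the start), z up through the dial. Crown and ring stick out 12 mm beyond the disc along its x+; its x lies within 0.1 rad of the plinth's x. The upright rim to grip runs from 4 to 11 mm above the origin.
- mat: Black rubber mat, 140 x 140 x 4 mm, fixed on the table during a run; origin: centre of its underside.
- cab: Low dark wooden cabinet with two drawers, fixed during a run: 240 deep (its x) x 236 wide (its y) x 124 mm high; its front faces its -x, towards the robot. Origin: centre of its underside. The fixed top board, 12 mm thick, begins 15 mm behind the front (x = -105 mm). The lower drawer stays shut.
- cab_drawer0 (a joint): Opening of the top drawer in m: 0 is shut, 0.166 its stop; starts 0.125 to 0.155 open, slides along the cabinet's x (to -x as it opens), 1 N of friction. Inside 195 deep x 194 wide; a 5 mm divider along x makes two compartments 94 mm wide. Heights over the table: floor 72, side walls 102, divider 100, wooden front (15 mm thick, 230 wide) 112 mm.
- compartment (a point): Point on the floor of the empty compartment (the one at the cabinet's y-), where the watch goes: midway across it (walls at y = +-47 mm), 52 mm behind the inner face of the drawer's front; moves with the drawer; axes of the cabinet. The length of drawer open to above, behind the front, is the joint value less 6 mm.
- cab_drawer0_handle (a point): Middle of the brass bar handle on the top drawer, 118 mm long along the cabinet's y, 35 mm out from the drawer's front, 91 mm over the table; moves with the drawer. Axes of the cabinet. The drawer can be pushed shut by this bar.
- case: Closed black jewel case, 60 x 45 x 19.5 mm, loose, lying in the drawer's other compartment; stays there. Origin: centre of its underside.
- loupe: Bystander: standing magnifier, 48 mm across, 46 mm high. Origin: centre of its underside.
- brush: Bystander: brush lying on the table, 190 mm long, along its x.
- bottle: Bystander: amber bottle, 50 mm across, 130 mm high. Origin: centre of its underside.
- tin: Bystander: plain metal can, 60 mm across, 45 mm high. Origin: centre of its underside.

How it is judged:
By the outcome, as a careful person would: the job done as asked, in the order asked, and still so for the second after the job is handed in, with the robot touching nothing.
It also fails if it takes over 62 s, if anything falls off the work surface, if the arm or the gripper's body presses on something with over 40 N, if the wrist force passes 120 N, or if a joint passes its speed limit or range.

## Working session

There is one attempt and no reset: what is moved stays moved. The work goes in short steps, Python scripts to look and compute and a tool call to move; the robot and the scene stay as the last step left them, time stands still between calls to the robot, and variables do not carry over. Pictures are saved under pics/ and viewed, on a budget of 10 in all, crops included, one or two more only if the job needs it, and the job is handed in when it is done.

Besides the shell and the picture viewer there is one more tool, called after ">>>" as name([rows], argument=value, ...), one row to a line, values as JSON. play_rows: Moves the arm, as the interface text tells. Its arguments: {"type":"object","properties":{"steps":{"type":"array"}},"required":["steps"]}

```bash
mkdir -p pics; cat > h.py <<'E'
import numpy as np, cv2
from scipy.spatial.transform import Rotation as R
from workcell import r
def snap(n,fn=None):
    s=r.sense(); d=r.snapshot(n)
    if n=="wrist":
        T=np.eye(4); T[:3,:3]=R.from_euler('xyz',s["orientation"]).as_matrix(); T[:3,3]=s["tcp_pos"]
        d["Twc"]=T@np.array(d["T_tool_cam"])
    else:
        W=np.eye(4); W[:3,:3]=cv2.Rodrigues(np.array(d["rvec"],float))[0]; W[:3,3]=np.ravel(d["tvec"]); d["Twc"]=np.linalg.inv(W)
    if fn: cv2.imwrite("pics/"+fn,d["img"])
    return d
def ray(d,uv):
    p=cv2.undistortPoints(np.array(uv,float).reshape(-1,1,2),np.array(d["K"],float),np.array(d["dist"],float)).reshape(-1,2)
    v=np.c_[p,np.ones(len(p))]@d["Twc"][:3,:3].T
    return d["Twc"][:3,3],v/np.linalg.norm(v,axis=1,keepdims=True)
def plane(d,uv,z):
    o,v=ray(d,uv); return o+v*((z-o[2])/v[:,2])[:,None]
def tri(d1,p1,d2,p2):
    o1,v1=ray(d1,p1);o2,v2=ray(d2,p2);out=[]
    for a,b in zip(v1,v2):
        t=np.linalg.lstsq(np.c_[a,-b],o2-o1,rcond=None)[0]
        A=o1+t[0]*a;B=o2+t[1]*b; out.append(np.r_[(A+B)/2,np.linalg.norm(A-B)])
    return np.array(out)
def proj(d,P):
    W=np.linalg.inv(d["Twc"]); return cv2.projectPoints(np.array(P,float).reshape(-1,3),cv2.Rodrigues(W[:3,:3])[0],W[:3,3],np.array(d["K"],float),np.array(d["dist"],float))[0].reshape(-1,2)
def totool(dp):
    s=r.sense(); return R.from_euler('xyz',s["orientation"]).inv().apply(dp)
E
python3 - <<'E'
from h import *
import pickle
s=r.sense(); print(s, r.tip_extent)
o={n:snap(n,n+"0.png") for n in("scene","side","wrist")}
for n in o: print(n,o[n]["Twc"].round(3).tolist(), np.array(o[n]["K"]).round(1).tolist())
pickle.dump(o,open("s0.pkl","wb"))
E
```

```text
{'time_s': 0.0, 'joint_pos': array([-1.34778004,  0.62935012,  0.03847282,  1.51831697, -0.02696244,
        0.99632109, -0.02000766]), 'qvel': array([ 0.00093992, -0.00151402, -0.00010143, -0.00096476,  0.00052843,
       -0.00186107,  0.00127311]), 'joint_torque': array([-6.31983930e-04, -5.49714482e+01,  1.14332858e+00, -1.86630982e+01,
       -5.22926403e-02,  2.32117478e-02,  1.36334206e-04]), 'tcp_pos': array([0.18495013, 0.6224663 , 0.21256844]), 'orientation': array([-1.53150699,  1.56891931, -1.82033431]), 'ft_force': array([0.15299609, 0.10444968, 0.4962238 ]), 'ft_torque': array([-0.00538701,  0.03035919, -0.00343406]), 'gripper_width': 0.09410715013113452} 0.008
scene [[0.593, 0.528, -0.608, 1.187], [0.805, -0.396, 0.441, -0.407], [-0.007, -0.751, -0.66, 0.703], [0.0, 0.0, 0.0, 1.0]] [[387.2, 0.0, 322.4], [0.0, 387.2, 197.2], [0.0, 0.0, 1.0]]
side [[0.849, -0.385, 0.362, 0.273], [-0.528, -0.591, 0.61, -0.525], [-0.021, -0.709, -0.705, 0.685], [0.0, 0.0, 0.0, 1.0]] [[397.4, 0.0, 316.2], [0.0, 397.4, 204.6], [0.0, 0.0, 1.0]]
wrist [[0.284, 0.934, 0.217, 0.122], [0.959, -0.277, -0.066, 0.642], [-0.002, 0.227, -0.974, 0.384], [0.0, 0.0, 0.0, 1.0]] [[306.9, 0.0, 325.7], [0.0, 306.9, 201.8], [0.0, 0.0, 1.0]]
```

View pics/scene0.png

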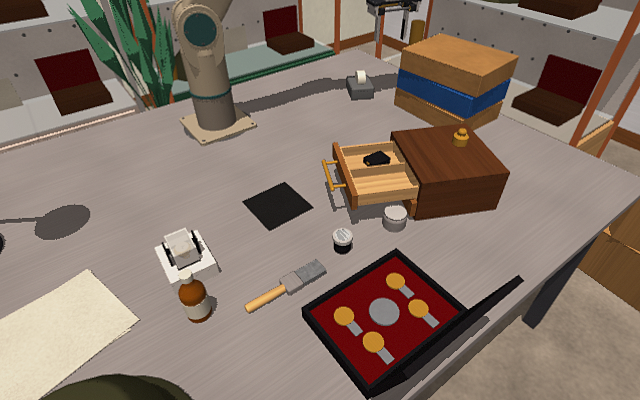

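View pics/side0.png

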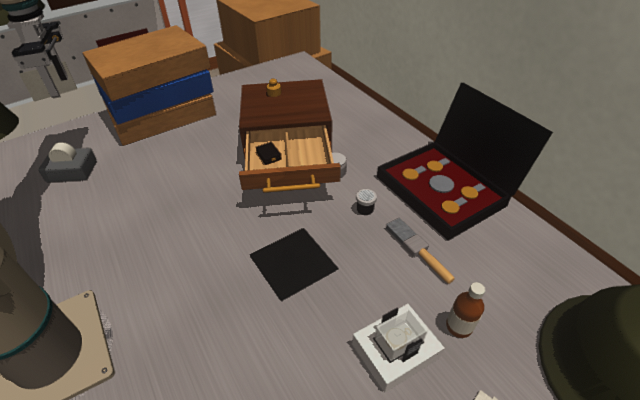

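The scene view has the plinth with its cover at about (187,255), the bottle at (197,298), the mat at (278,205) and the open drawer at (375,175). In the side view the plinth is at (398,343), the mat at (294,263) and the handle bar at (292,187). Next, a zoomed composite.

```bash
python3 - <<'E'
from h import *
import pickle
o=pickle.load(open("s0.pkl","rb"))
def crop(n,x,y,w,h,W,H): return cv2.resize(o[n]["img"][y:y+h,x:x+w],(W,H),interpolation=cv2.INTER_CUBIC)
a=crop("scene",145,215,80,60,400,300);b=crop("side",345,295,110,83,400,300)  # 5x ; 3.636x
c=crop("scene",310,130,120,90,400,300);d=crop("side",230,110,120,90,400,300)  # 3.333x
cv2.imwrite("pics/comp0.png",np.vstack([np.hstack([a,b]),np.hstack([c,d])]))
# mat: dark mask
for n,(x0,y0,x1,y1) in (("scene",(235,175,320,235)),("side",(240,222,345,302))):
    m=(o[n]["img"][y0:y1,x0:x1].max(2)<50).astype(np.uint8)
    c=max(cv2.findContours(m,0,2)[0],key=cv2.contourArea)
    p=cv2.approxPolyDP(c,5,True).reshape(-1,2)+[x0,y0]
    P=plane(o[n],p,.004); print(n,p.tolist(),P[:,:2].round(3).tolist(),P.mean(0).round(4), np.linalg.norm(np.diff(P,axis=0),axis=1).round(3))
E
```

```text
scene [[284, 182], [243, 201], [268, 229], [312, 207]] [[0.424, 0.011], [0.426, -0.121], [0.558, -0.12], [0.558, 0.015]] [ 0.4917 -0.0539  0.004 ] [0.133 0.132 0.135]
side [[303, 229], [250, 254], [281, 300], [337, 268]] [[0.555, 0.013], [0.421, 0.013], [0.424, -0.125], [0.56, -0.12]] [ 0.49   -0.0548  0.004 ] [0.134 0.137 0.136]
```

View pics/comp0.png

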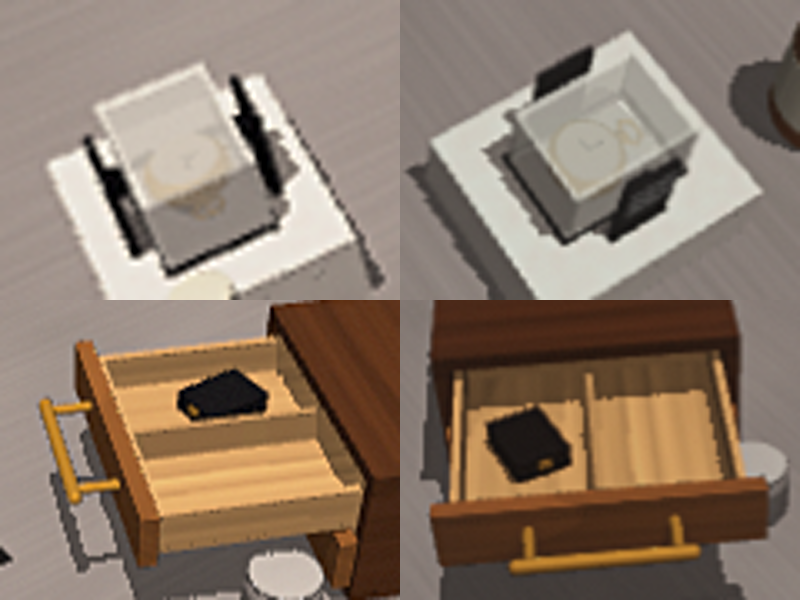

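The composite shows the white plinth's top corners, the two black tabs either side of the clear hood, the watch dial with its ring, and the drawer. The case lies in the left (y+) compartment, so the right one is empty.

```bash
python3 - <<'E'
from h import *
import pickle
o=pickle.load(open("s0.pkl","rb")); S,D=o["scene"],o["side"]
sc=lambda l:[(145+u/5,215+v/5) for u,v in l]; sd=lambda l:[(345+(u-400)/3.636,295+v/3.614) for u,v in l]
s2=lambda l:[(310+u/3.333,130+(v-300)/3.333) for u,v in l]; d2=lambda l:[(230+(u-400)/3.333,110+(v-300)/3.333) for u,v in l]
print("plinth scene",plane(S,sc([(48,165),(262,78),(355,237)]),.04).round(3).tolist())
print("plinth side",plane(D,sd([(430,142),(630,32),(762,190)]),.04).round(3).tolist())
# tabs top corner candidates
print("tabs scene",plane(S,sc([(88,138),(235,78)]),.088).round(3).tolist())
print("tabs side",plane(D,sd([(538,72),(592,46),(634,178),(686,160)]),.088).round(3).tolist())
print("handle tri",tri(S,s2([(43,404),(74,498)]),D,d2([(513,566),(697,550)])).round(3).tolist())
# drawer front top outer corners z=.112: scene top-left (80,343) , bottom (140,520); side left (433,508) right(766,482)
print("front",tri(S,s2([(80,343),(138,518)]),D,d2([(433,510),(766,484)])).round(3).tolist())
print("case",plane(S,s2([(225,385)]),.092).round(3),"tin",plane(S,[(395,212)],.045),"bottle",plane(S,[(198,318)],0).round(3), "loupe",plane(S,[(343,235)],.046).round(3))
E
```

```text
plinth scene [[0.489, -0.371, 0.04], [0.495, -0.272, 0.04], [0.611, -0.277, 0.04]]
plinth side [[0.489, -0.274, 0.04], [0.609, -0.28, 0.04], [0.605, -0.378, 0.04]]
tabs scene [[0.534, -0.355, 0.088], [0.538, -0.291, 0.088]]
tabs side [[0.535, -0.291, 0.088], [0.564, -0.294, 0.088], [0.538, -0.355, 0.088], [0.562, -0.361, 0.088]]
handle tri [[0.505, 0.091, 0.091, 0.001], [0.615, 0.037, 0.092, 0.001]]
front [[0.477, 0.15, 0.111, 0.001], [0.678, 0.046, 0.113, 0.002]]
case [[0.575 0.224 0.092]] tin [[0.73238944 0.14341508 0.045     ]] bottle [[ 0.687 -0.36   0.   ]] loupe [[ 0.717 -0.008  0.046]]
```

```bash
cat >> h.py <<'E'
def Rt(a):  # tool down, jaw dir at angle a
    x=np.array([0,0,-1.]);y=np.array([np.cos(a),np.sin(a),0]);return np.c_[x,y,np.cross(x,y)]
def go(p,a):
    s=r.sense(); R0=R.from_euler('xyz',s["orientation"]); 
    d=R0.inv().apply(np.array(p)-s["tcp_pos"]); w=(R0.inv()*R.from_matrix(Rt(a))).as_rotvec()
    print("row",d.round(4).tolist(),w.round(4).tolist())
E
python3 - <<'E'
from h import *
s=r.sense(); M=R.from_euler('xyz',s["orientation"]).as_matrix(); print(M.round(3)); 
print(np.array(r.snapshot("wrist")["T_tool_cam"]).round(3).tolist()) 
for a in(np.pi/2-.045,-np.pi/2-.045): go((.45,.15,.26),a); go((.55,-.325,.20),a)
E
```

```text
[[-0.     0.285  0.959]
 [-0.001  0.959 -0.285]
 [-1.    -0.001  0.   ]]
[[-0.0, -0.227, 0.974, -0.171], [1.0, 0.0, 0.0, 0.0], [-0.0, 0.974, 0.227, -0.066], [0.0, 0.0, 0.0, 1.0]]
row [-0.0467, -0.3777, 0.3887] [-0.2438, -0.0002, 0.0012]
row [0.0139, -0.8045, 0.6198] [-0.2438, -0.0002, 0.0012]
row [-0.0467, -0.3777, 0.3887] [2.8978, 0.0017, 0.0002]
row [0.0139, -0.8045, 0.6198] [2.8978, 0.0017, 0.0002]
```

>>> play_rows([
  [-0.05, -0.06, 0.06, -0.05, 0, 0, 100],
  [-0.05, -0.38, 0.39, -0.24, 0, 0, 100],
  [-0.05, -0.38, 0.39, -0.24, 0, 0, 100],
  [-0.05, -0.38, 0.39, -0.24, 0, 0, 100],
  [-0.05, -0.38, 0.39, -0.24, 0, 0, 100],
  [-0.05, -0.38, 0.39, -0.24, 0, 0, 100],
  [-0.05, -0.38, 0.39, -0.24, 0, 0, 100],
  [-0.05, -0.38, 0.39, -0.24, 0, 0, 100],
])

```text
time_s: 1.2
tcp_pos: [0.4253, 0.1926, 0.2617]
orientation: [0.706, 1.57, 0.658]
ft_force: [1.7, 0.2, -0.2]
gripper_width: 0.0939
```

```bash
python3 -c "
from h import *
print(r.sense()['joint_pos'].round(2)); go((.55,-.325,.2),np.pi/2-.045)"
```

```text
[-0.53  0.31  0.06  1.94 -0.02  0.89  1.06]
row [0.0616, -0.511, 0.1497] [-0.0036, 0.0005, -0.0005]
```

>>> play_rows([
  [0.06, -0.51, 0.15, 0, 0, 0, 100],
  [0.06, -0.51, 0.15, 0, 0, 0, 100],
  [0.06, -0.51, 0.15, 0, 0, 0, 100],
  [0.06, -0.51, 0.15, 0, 0, 0, 100],
  [0.06, -0.51, 0.15, 0, 0, 0, 100],
  [0.06, -0.51, 0.15, 0, 0, 0, 100],
  [0.06, -0.51, 0.15, 0, 0, 0, 100],
  [0.06, -0.51, 0.15, 0, 0, 0, 100],
])

```text
time_s: 2.2
tcp_pos: [0.5417, -0.2903, 0.205]
orientation: [1.151, 1.57, 1.102]
ft_force: [0.7, -1.0, 0.0]
gripper_width: 0.094
```

>>> play_rows([
  [0.005, -0.03, 0.01, 0, 0, 0, 100],
  [0.005, -0.03, 0.01, 0, 0, 0, 100],
  [0.005, -0.03, 0.01, 0, 0, 0, 100],
])

```text
time_s: 2.58
tcp_pos: [0.5498, -0.3175, 0.2001]
orientation: [2.006, 1.569, 1.959]
ft_force: [1.2, 1.0, 0.4]
gripper_width: 0.0945
```

```bash
python3 - <<'E'
from h import *
import pickle
s=r.sense(); print(s["tcp_pos"].round(4),s["joint_pos"].round(2),np.abs(s["qvel"]).max().round(3))
d=snap("wrist","w1.png"); pickle.dump(d,open("w1.pkl","wb"))
go((.55,-.325,.2),np.pi/2-.045)
E
```

```text
[ 0.5498 -0.3175  0.2001] [ 0.39  0.62  0.15  1.58 -0.11  0.95  2.1 ] 0.019
row [0.0004, -0.0079, 0.0004] [-0.0019, -0.0002, -0.0014]
```

View pics/w1.png

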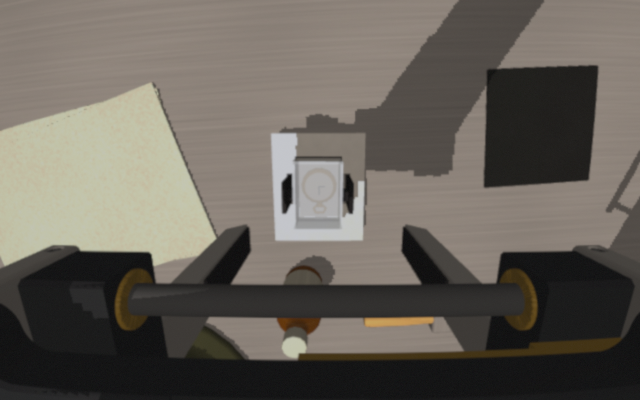

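The wrist view shows the plinth corners at (273,134), (365,132), (363,240) and (275,240), the tabs at about (287,193) and (348,193), the watch dial at (319,187) with its ring towards +x, and the mat at (540,125).

```bash
python3 - <<'E'
from h import *
import pickle
d=pickle.load(open("w1.pkl","rb")); o=pickle.load(open("s0.pkl","rb"))
g=d["img"].max(2)
m=(g[165:225,275:362]<60).astype(np.uint8)
n,l,st,c=cv2.connectedComponentsWithStats(m)
for i in range(1,n):
    if st[i,4]>30:
        x,y,w,h=st[i,:4]+[275,165,0,0]
        q=[(x,y+h/2),(x+w,y+h/2),(x+w/2,y),(x+w/2,y+h)]
        print(st[i],q); print(plane(d,q,.088).round(4).tolist())
P=plane(d,[(273,134),(365,132),(363,240),(275,240)],.04); print(P.round(4).tolist(),P.mean(0))
print("tri plinth corners", tri(d,[(273,134),(365,132),(363,240)],o["scene"],[(154.6,248),(197.4,230.6),(216,262.4)]).round(4).tolist())
e=.0925
# triangulate tab tops with side view
print("tri tabs side", tri(d,[(354,178),(354,208),(281,178),(281,208)],o["side"],[(345+(u-400)/3.636,295+v/3.614) for u,v in [(538,72),(592,46),(634,178),(686,160)]]).round(4).tolist())
M=plane(d,[(487,70),(597,66),(590,180),(485,187)],.004);print("mat",M.mean(0))
print("watch",plane(d,[(319,187)],.061))
E
```

```text
[  8  10   8  37 238] [(np.int64(283), np.float64(193.5)), (np.int64(291), np.float64(193.5)), (np.float64(287.0), np.int64(175)), (np.float64(287.0), np.int64(212))]
[[0.5399, -0.3567, 0.088], [0.5402, -0.3491, 0.088], [0.5226, -0.3516, 0.088], [0.558, -0.3543, 0.088]]
[ 69  10   9  38 259] [(np.int64(344), np.float64(194.0)), (np.int64(353), np.float64(194.0)), (np.float64(348.5), np.int64(175)), (np.float64(348.5), np.int64(213))]
[[0.5431, -0.2993, 0.088], [0.5435, -0.2908, 0.088], [0.5253, -0.2945, 0.088], [0.5618, -0.2956, 0.088]]
[[0.4847, -0.3695, 0.04], [0.4873, -0.2723, 0.04], [0.6078, -0.2769, 0.04], [0.603, -0.3773, 0.04]] [ 0.54569506 -0.32399877  0.04      ]
tri plinth corners [[0.4846, -0.3707, 0.036, 0.001], [0.4874, -0.2709, 0.0326, 0.0009], [0.6086, -0.2768, 0.0377, 0.0004]]
tri tabs side [[0.5294, -0.2922, 0.0956, 0.006], [0.5599, -0.2928, 0.0903, 0.0081], [0.5263, -0.3573, 0.1049, 0.0086], [0.5559, -0.3607, 0.0935, 0.0076]]
mat [ 0.4897808  -0.05342805  0.004     ]
watch [[ 0.54018053 -0.32324911  0.061     ]]
```

```bash
python3 -c "
from h import *
go((.547,-.324,.1),np.pi/2-.045);go((.547,-.324,.063),np.pi/2-.045)"
```

```text
row [0.1004, -0.0072, -0.0027] [-0.0019, -0.0002, -0.0014]
row [0.1374, -0.0073, -0.0027] [-0.0019, -0.0002, -0.0014]
```

>>> play_rows([
  [0.03, -0.007, -0.003, 0, 0, 0, 100],
  [0.075, -0.007, -0.003, 0, 0, 0, 100],
  [0.11, -0.007, -0.003, 0, 0, 0, 100],
  [0.13, -0.007, -0.003, 0, 0, 0, 100],
  [0.137, -0.007, -0.003, 0, 0, 0, 100],
  [0.137, -0.007, -0.003, 0, 0, 0, 100],
])

```text
time_s: 3.38
tcp_pos: [0.5469, -0.3249, 0.0638]
orientation: [0.694, 1.57, 0.647]
ft_force: [-0.3, 0.0, 0.5]
gripper_width: 0.0941
```

>>> play_rows([
  [0, 0, 0, 0, 0, 0, 70],
  [0, 0, 0, 0, 0, 0, 60],
  [0, 0, 0, 0, 0, 0, 50],
  [0, 0, 0, 0, 0, 0, 40],
  [0, 0, 0, 0, 0, 0, 40],
  [0, 0, 0, 0, 0, 0, 40],
  [0, 0, 0, 0, 0, 0, 40],
  [0, 0, 0, 0, 0, 0, 40],
])

```text
time_s: 4.38
tcp_pos: [0.5468, -0.3259, 0.0643]
orientation: [-0.175, 1.57, -0.224]
ft_force: [-0.8, 0.6, 6.7]
gripper_width: 0.0558
```

>>> play_rows([
  [-0.004, 0, 0, 0, 0, 0, 40],
  [-0.01, 0, 0, 0, 0, 0, 40],
  [-0.018, 0, 0, 0, 0, 0, 40],
  [-0.03, 0, 0, 0, 0, 0, 40],
  [-0.05, 0, 0, 0, 0, 0, 40],
  [-0.075, 0, 0, 0, 0, 0, 40],
  [-0.1, 0, 0, 0, 0, 0, 40],
  [-0.11, 0, 0, 0, 0, 0, 40],
])

```text
time_s: 5.38
tcp_pos: [0.5473, -0.3264, 0.1755]
orientation: [-0.471, 1.568, -0.52]
ft_force: [0.2, -0.1, -1.8]
gripper_width: 0.0558
```

```bash
python3 - <<'E'
from h import *
s=r.sense(); print(s["ft_force"].round(2),s["gripper_width"])
d=snap("wrist");e=snap("side")
cv2.imwrite("pics/c2.png",np.vstack([cv2.resize(d["img"][120:300,220:460],(800,600))[:300*1],cv2.resize(e["img"][240:380,300:500],(800,560))[:300]])) 
cv2.imwrite("pics/c2.png",np.hstack([cv2.resize(d["img"][100:300,225:425],(400,400)),cv2.resize(e["img"][220:370,330:480],(400,400))]))
go((.49,-.054,.16),np.pi/2-.045)
E
```

```text
[ 0.17 -0.1  -1.81] 0.055793341451276054
row [0.0143, 0.2691, -0.0703] [-0.0038, 0.0021, 0.001]
```

View pics/c2.png

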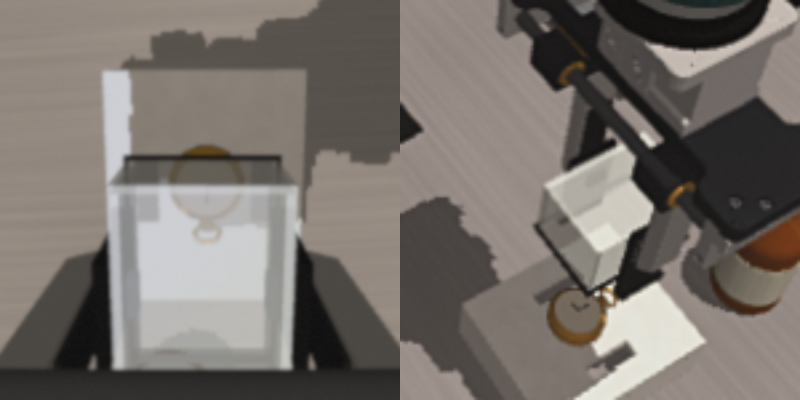

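The cover is free and hangs level in the grip. The watch is on its pad at about (577,305) in the right half of the picture. Now to the mat.

>>> play_rows([
  [0, 0.03, -0.008, 0, 0, 0, 40],
  [0, 0.08, -0.021, 0, 0, 0, 40],
  [0, 0.13, -0.034, 0, 0, 0, 40],
  [0, 0.18, -0.047, 0, 0, 0, 40],
  [0.01, 0.225, -0.059, 0, 0, 0, 40],
  [0.03, 0.255, -0.067, 0, 0, 0, 40],
  [0.055, 0.269, -0.07, 0, 0, 0, 40],
  [0.08, 0.269, -0.07, 0, 0, 0, 40],
])

```text
time_s: 6.48
tcp_pos: [0.4889, -0.0518, 0.0921]
orientation: [2.666, 1.569, 2.62]
ft_force: [0.1, -0.5, -1.2]
gripper_width: 0.0558
```

```bash
python3 - <<'E'
from h import *
s=r.sense(); print(s["ft_force"].round(2),s["gripper_width"],s["tcp_pos"])
go((.49,-.054,.0428),np.pi/2-.045)
E
```

```text
[ 0.06 -0.46 -1.19] 0.055841781715698154 [ 0.48891369 -0.05177968  0.09206649]
row [0.0493, -0.0022, 0.0013] [-0.0008, -0.0015, -0.0008]
```

>>> play_rows([
  [0.015, -0.001, 0.001, 0, 0, 0, 40],
  [0.03, -0.001, 0.001, 0, 0, 0, 40],
  [0.04, -0.001, 0.001, 0, 0, 0, 40],
  [0.045, -0.001, 0.001, 0, 0, 0, 40],
  [0.047, -0.001, 0.001, 0, 0, 0, 40],
  [0.047, -0.001, 0.001, 0, 0, 0, 40],
])

```text
time_s: 7.22
tcp_pos: [0.4909, -0.0548, 0.0466]
orientation: [0.024, 1.57, -0.025]
ft_force: [1.0, -0.2, -1.0]
gripper_width: 0.0559
```

```bash
python3 - <<'E'
from h import *
s=r.sense(); print(s["ft_force"].round(2),s["tcp_pos"])
go((.49,-.054,.0428),np.pi/2-.045)
E
```

```text
[ 0.98 -0.19 -0.98] [ 0.49090149 -0.05481449  0.04662192]
row [0.0038, 0.0008, -0.0009] [-0.0039, 0.0005, -0.0]
```

>>> play_rows([
  [0.0015, 0, 0, 0, 0, 0, 40],
  [0.003, 0, 0, 0, 0, 0, 40],
  [0.004, 0, 0, 0, 0, 0, 40],
  [0.004, 0, 0, 0, 0, 0, 40],
])

```text
time_s: 7.72
tcp_pos: [0.4907, -0.0547, 0.0425]
orientation: [0.591, 1.571, 0.542]
ft_force: [0.4, 0.2, 0.8]
gripper_width: 0.0553
```

>>> play_rows([
  [0.0008, 0, 0, 0, 0, 0, 40],
  [0.0008, 0, 0, 0, 0, 0, 40],
  [0.0008, 0, 0, 0, 0, 0, 64],
  [0.0008, 0, 0, 0, 0, 0, 70],
  [0.0008, 0, 0, 0, 0, 0, 80],
  [0.0008, 0, 0, 0, 0, 0, 95],
  [0.0008, 0, 0, 0, 0, 0, 100],
  [0.0008, 0, 0, 0, 0, 0, 100],
])

```text
time_s: 8.72
tcp_pos: [0.4905, -0.0548, 0.0414]
orientation: [3.102, 1.57, 3.053]
ft_force: [-0.8, 0.3, -0.2]
gripper_width: 0.094
```

>>> play_rows([
  [-0.01, 0, 0, 0, 0, 0, 100],
  [-0.03, 0, 0, 0, 0, 0, 100],
  [-0.07, 0, 0, 0, 0, 0, 100],
  [-0.12, 0, 0, 0, 0, 0, 100],
  [-0.15, 0, 0, 0, 0, 0, 100],
])

```text
time_s: 9.35
tcp_pos: [0.4914, -0.0549, 0.1945]
orientation: [0.017, 1.568, -0.032]
ft_force: [0.2, 0.0, -0.9]
gripper_width: 0.0936
```

```bash
python3 - <<'E'
from h import *
import pickle
s=r.sense(); print(s["ft_force"].round(2),s["tcp_pos"],s["joint_pos"].round(2))
d=snap("wrist");e=snap("side"); f=snap("scene")
pickle.dump((d,e,f),open("s3.pkl","wb"))
z=lambda im,x,y,w,h:cv2.resize(im[y:y+h,x:x+w],(400,300),interpolation=cv2.INTER_CUBIC)
cv2.imwrite("pics/c3.png",np.vstack([np.hstack([z(d["img"],220,100,200,150),z(e["img"],240,200,120,90)]),np.hstack([z(f["img"],145,215,80,60),z(e["img"],345,295,110,83)])]))
go((.54,-.324,.12),np.pi/2-.045)
E
```

```text
[ 0.16  0.03 -0.92] [ 0.4913788  -0.05489275  0.19451967] [-0.07  0.44  0.17  1.97 -0.11  0.74  1.69]
row [0.0736, -0.2666, 0.0611] [-0.0037, 0.004, -0.0002]
```

View pics/c3.png

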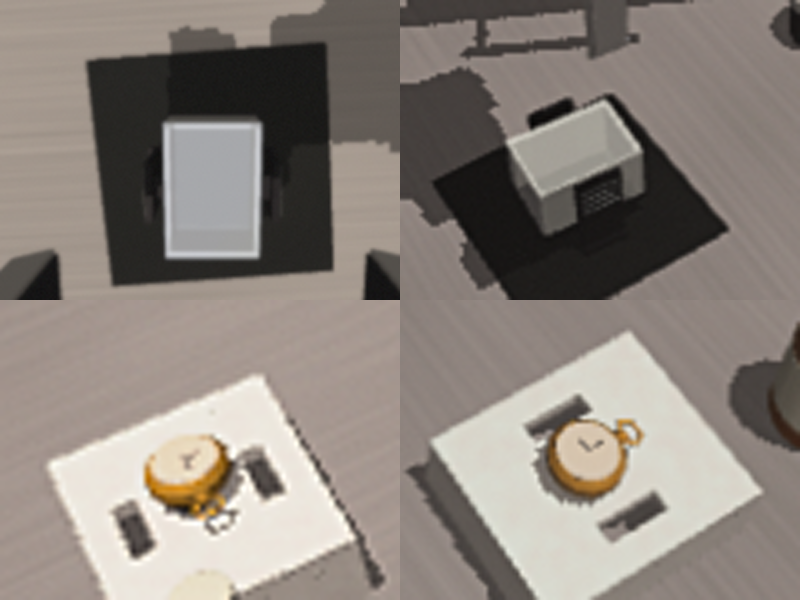

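The cover stands upright in the middle of the mat, and the watch lies dial up on its pad: dial centre at (187,462) lower left and (587,445) lower right in the composite. Triangulate it while moving there.

```bash
python3 - <<'E'
from h import *
import pickle
d,e,f=pickle.load(open("s3.pkl","rb"))
sc=lambda u,v:(145+u/5,215+(v-300)/5); sd=lambda u,v:(345+(u-400)/3.636,295+(v-300)/3.614)
print(tri(f,[sc(187,462),sc(218,512)],e,[sd(587,445),sd(630,432)]).round(4).tolist())
E
```

```text
[[0.5432, -0.3223, 0.0586, 0.0007], [0.5692, -0.3227, 0.0478, 0.0032]]
```

>>> play_rows([
  [0, -0.05, 0.012, 0, 0, 0, 100],
  [0, -0.11, 0.025, 0, 0, 0, 100],
  [0, -0.17, 0.039, 0, 0, 0, 100],
  [0, -0.23, 0.053, 0, 0, 0, 100],
  [0, -0.26, 0.06, 0, 0, 0, 100],
  [0, -0.267, 0.061, 0, 0, 0, 100],
  [0, -0.267, 0.061, 0, 0, 0, 100],
])

```text
time_s: 10.38
tcp_pos: [0.538, -0.323, 0.1904]
orientation: [2.345, 1.568, 2.297]
ft_force: [-0.6, 1.3, 0.1]
gripper_width: 0.0938
```

```bash
python3 - <<'E'
from h import *
import pickle
s=r.sense(); print(s["tcp_pos"])
d=snap("wrist","w4.png"); pickle.dump(d,open("w4.pkl","wb"))
x0,y0=270,140; im=d["img"][y0:240,x0:370]
hsv=cv2.cvtColor(im,cv2.COLOR_BGR2HSV); m=cv2.inRange(hsv,(8,90,40),(30,255,255))
pts=cv2.findNonZero(m)
n,l,st,c=cv2.connectedComponentsWithStats(m); print(st[1:].tolist(),(c[1:]+[x0,y0]).round(1).tolist())
cv2.imwrite("pics/c4.png",cv2.resize(np.hstack([im,cv2.cvtColor(m,8)]),(800,400),interpolation=0))
E
```

```text
[ 0.53799602 -0.32295588  0.1904392 ]
[[38, 41, 35, 45, 331]] [[324.4, 197.5]]
```

View pics/c4.png

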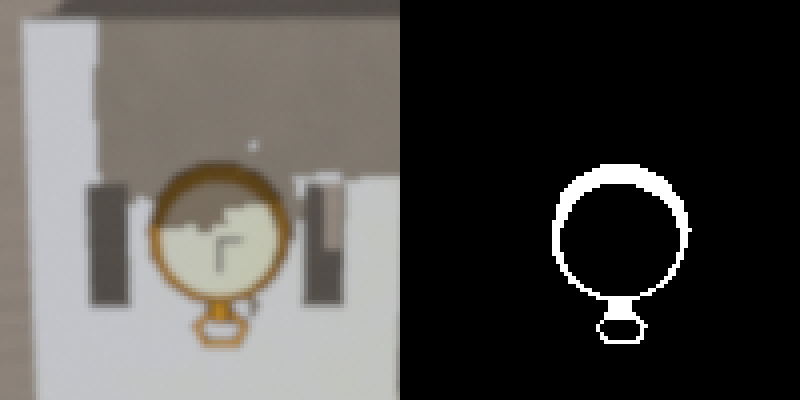

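The watch dial is centred at about pixel (325,200) of the wrist picture, with the ring at (325,222), so the watch's x is along the plinth's +x.

```bash
python3 - <<'E'
from h import *
import pickle
d=pickle.load(open("w4.pkl","rb")); x0,y0=270,140
m=cv2.inRange(cv2.cvtColor(d["img"][y0:240,x0:370],cv2.COLOR_BGR2HSV),(8,90,40),(30,255,255))
C,H=cv2.findContours(m,cv2.RETR_CCOMP,cv2.CHAIN_APPROX_NONE)
hs=[c for c,h in zip(C,H[0]) if h[3]>=0 and len(c)>8]
for c in hs:
    q,rad=cv2.minEnclosingCircle(c); q=np.array(q)+[x0,y0]; print(q,rad,plane(d,[q],.061).round(4),plane(d,[q],.054).round(4))
    k=c.reshape(-1,2); a=k[k[:,0].argmin()]+[x0,y0];b=k[k[:,0].argmax()]+[x0,y0]; print(np.linalg.norm(np.diff(plane(d,[a,b],.061),axis=0)))
go((.543,-.323,.043),np.pi/2-.045)
E
```

```text
[324.5 222. ] 5.590270042419434 [[ 0.563  -0.3247  0.061 ]] [[ 0.5651 -0.3248  0.054 ]]
0.011273942226171462
[324.5 199.5] 15.700418472290039 [[ 0.5395 -0.3236  0.061 ]] [[ 0.541  -0.3236  0.054 ]]
0.031527310246097034
row [0.1478, -0.001, 0.0049] [-0.0021, -0.0015, -0.0022]
```

>>> play_rows([
  [0.03, -0.001, 0.003, 0, 0, 0, 100],
  [0.075, -0.001, 0.003, 0, 0, 0, 100],
  [0.11, -0.001, 0.003, 0, 0, 0, 100],
  [0.128, -0.001, 0.003, 0, 0, 0, 100],
  [0.134, -0.001, 0.003, 0, 0, 0, 100],
  [0.134, -0.001, 0.003, 0, 0, 0, 100],
])

```text
time_s: 11.18
tcp_pos: [0.5421, -0.3254, 0.0583]
orientation: [-0.343, 1.57, -0.391]
ft_force: [0.3, 0.7, 1.0]
gripper_width: 0.0941
```

```bash
python3 -c "
from h import *
print(r.sense()['tcp_pos']);go((.541,-.3235,.0545),np.pi/2-.046)"
```

```text
[ 0.54212839 -0.32544599  0.05832463]
row [0.0038, 0.0019, -0.0012] [-0.0023, 0.001, 0.0004]
```

>>> play_rows([
  [0.0035, 0.001, -0.001, 0, 0, 0, 100],
  [0.0035, 0.001, -0.001, 0, 0, 0, 60],
  [0.0035, 0.001, -0.001, 0, 0, 0, 52],
  [0.0035, 0.001, -0.001, 0, 0, 0, 47],
  [0.0035, 0.001, -0.001, 0, 0, 0, 42],
  [0.0035, 0.001, -0.001, 0, 0, 0, 38],
  [0.0035, 0.001, -0.001, 0, 0, 0, 30],
  [0.0035, 0.001, -0.001, 0, 0, 0, 25],
])

```text
time_s: 12.18
tcp_pos: [0.5406, -0.3245, 0.0541]
orientation: [2.578, 1.571, 2.529]
ft_force: [0.4, 0.4, 0.7]
gripper_width: 0.0354
```

>>> play_rows([
  [0, 0, 0, 0, 0, 0, 25],
  [0, 0, 0, 0, 0, 0, 25],
  [0, 0, 0, 0, 0, 0, 25],
])

```text
time_s: 12.55
tcp_pos: [0.5405, -0.3245, 0.0541]
orientation: [2.847, 1.571, 2.798]
ft_force: [0.4, 0.4, -0.4]
gripper_width: 0.0357
```

>>> play_rows([
  [-0.004, 0, 0, 0, 0, 0, 25],
  [-0.015, 0, 0, 0, 0, 0, 25],
  [-0.04, 0, 0, 0, 0, 0, 25],
  [-0.08, 0, 0, 0, 0, 0, 25],
  [-0.12, 0, 0, 0, 0, 0, 25],
  [-0.15, 0, 0, 0, 0, 0, 25],
  [-0.16, 0, 0, 0, 0, 0, 25],
])

```text
time_s: 13.42
tcp_pos: [0.5415, -0.3252, 0.2168]
orientation: [-0.466, 1.567, -0.515]
ft_force: [0.5, -0.5, -1.1]
gripper_width: 0.0353
```

```bash
python3 -c "
from h import *
s=r.sense();print(s['gripper_width'],s['ft_force'],s['joint_pos'].round(2));go((.652,.135,.2),2.67)"
```

```text
0.03530750994185016 [ 0.51247475 -0.52027151 -1.06963181] [ 0.39  0.6   0.17  1.58 -0.12  0.97  2.12]
row [0.0162, 0.4651, 0.0878] [-1.1481, 0.0023, 0.0039]
```

>>> play_rows([
  [0, 0.03, 0.006, -0.1, 0, 0, 25],
  [0, 0.085, 0.016, -0.27, 0, 0, 25],
  [0, 0.145, 0.027, -0.44, 0, 0, 25],
  [0, 0.205, 0.039, -0.61, 0, 0, 25],
  [0, 0.265, 0.05, -0.78, 0, 0, 25],
  [0, 0.325, 0.061, -0.95, 0, 0, 25],
  [0, 0.38, 0.072, -1.1, 0, 0, 25],
  [0.01, 0.42, 0.08, -1.148, 0, 0, 25],
])

```text
time_s: 14.42
tcp_pos: [0.64, 0.0969, 0.2032]
orientation: [0.914, 1.568, 2.022]
ft_force: [0.1, -0.6, -0.4]
gripper_width: 0.0352
```

```bash
python3 -c "
from h import *
s=r.sense();print(s['gripper_width'],s['ft_force'],s['joint_pos'].round(2));go((.652,.135,.2),2.67)"
```

```text
0.03518529474617356 [ 0.11412904 -0.59517363 -0.37377003] [-0.11  0.64 -0.15  1.53  0.1   0.98  2.4 ]
row [0.0033, 0.0062, 0.0394] [0.0096, 0.0018, -0.0024]
```

>>> play_rows([
  [0.0, 0.005, 0.015, 0, 0, 0, 25],
  [0.0, 0.005, 0.015, 0, 0, 0, 25],
  [0.0, 0.005, 0.015, 0, 0, 0, 25],
])

```text
time_s: 14.8
tcp_pos: [0.6431, 0.1041, 0.2041]
orientation: [-2.861, 1.569, -1.764]
ft_force: [-0.5, -0.1, 0.1]
gripper_width: 0.0356
```

```bash
python3 - <<'E'
from h import *
import pickle
d=snap("wrist","w5.png"); pickle.dump(d,open("w5.pkl","wb")); print(r.sense()["tcp_pos"])
E
```

```text
[0.64330955 0.10392705 0.2042785 ]
```

View pics/w5.png

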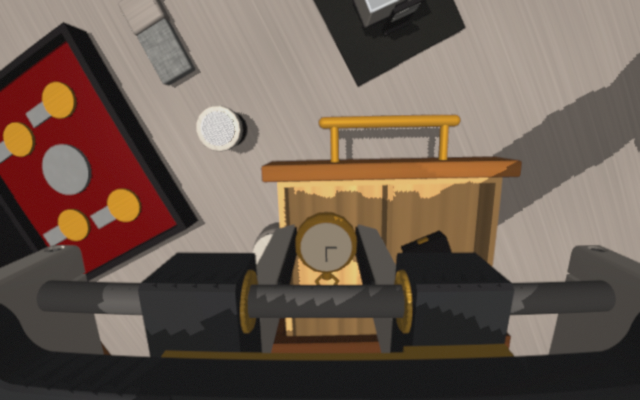

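The handle bar runs from (322,122) to (458,120), the drawer front from (262,170) to (520,168) and the divider is at column 384. The left wall is at column 285 and the case sits at (425,243). The watch is held level at (326,245), over the empty compartment.

```bash
python3 - <<'E'
from h import *
import pickle
d=pickle.load(open("w5.pkl","rb")); o=pickle.load(open("s0.pkl","rb"))
print("cam",d["Twc"][:3,3].round(3))
h=plane(d,[(322,122),(458,120)],.091); f=plane(d,[(262,164),(520,161)],.112); fi=plane(d,[(264,181),(519,176)],.112)
print("handle",h.round(4).tolist(),"mid",h.mean(0).round(4),"len",np.linalg.norm(h[1]-h[0])); 
v=h[1]-h[0]; print("yaw from handle",np.arctan2(-v[0],v[1]))
print("front out",f.round(4).tolist(),f.mean(0).round(4),np.linalg.norm(f[1]-f[0]),"front in",fi.mean(0).round(4)); v=f[1]-f[0]; t=np.arctan2(-v[0],v[1]); print("yaw",t)
s2=lambda l:[(310+u/3.333,130+(w-300)/3.333) for u,w in l]; d2=lambda l:[(230+(u-400)/3.333,110+(w-300)/3.333) for u,w in l]
print("tri handle",tri(d,[(322,122),(458,120)],o["scene"],s2([(74,498),(43,404)])).round(4).tolist(), tri(d,[(322,122),(458,120)],o["side"],d2([(697,550),(513,566)])).round(4).tolist())
for nm,px,z in(("div",[(383,190),(388,190)],.1),("wallL",[(278,192),(286,192)],.102),("wallR",[(499,190)],.102)):
    P=plane(d,px,z); t=1.1; c=np.array([np.cos(t),np.sin(t)]); n=np.array([-np.sin(t),np.cos(t)])
    print(nm,((P[:,:2]-h.mean(0)[:2])@n).round(4),((P[:,:2]-h.mean(0)[:2])@c).round(4))
E
```

```text
cam [0.613 0.047 0.375]
handle [[0.6123, 0.0379, 0.091], [0.5012, 0.092, 0.091]] mid [0.5567 0.0649 0.091 ] len 0.1235609182948666
yaw from handle 1.117944453689174
front out [[0.6742, 0.0461, 0.112], [0.4725, 0.1457, 0.112]] [0.5734 0.0959 0.112 ] 0.2249373660046643 front in [0.5789 0.1088 0.112 ]
yaw 1.1121106257041677
tri handle [[0.6128, 0.0386, 0.0902, 0.0017], [0.4999, 0.0934, 0.086, 0.0018]] [[0.6138, 0.0371, 0.0921, 0.0034], [0.5035, 0.0904, 0.0931, 0.0036]]
div [-0.0062 -0.0017] [0.0618 0.0618]
wallL [-0.1019 -0.0947] [0.063  0.0631]
wallR [0.1014] [0.0616]
```

```bash
python3 -c "
from h import *
go((.649,.134,.2),2.683);go((.649,.134,.0825),2.683)"
```

```text
row [0.0042, 0.0087, 0.0294] [-0.0161, -0.0015, 0.0008]
row [0.1217, 0.0088, 0.0295] [-0.0161, -0.0015, 0.0008]
```

>>> play_rows([
  [0.005, 0.004, 0.015, -0.01, 0, 0, 25],
  [0.015, 0.008, 0.027, -0.015, 0, 0, 25],
  [0.04, 0.008, 0.029, -0.015, 0, 0, 25],
  [0.07, 0.008, 0.029, -0.015, 0, 0, 25],
  [0.095, 0.008, 0.029, -0.015, 0, 0, 25],
  [0.11, 0.008, 0.029, -0.015, 0, 0, 25],
  [0.116, 0.008, 0.029, -0.015, 0, 0, 25],
  [0.116, 0.008, 0.029, -0.015, 0, 0, 25],
])

```text
time_s: 15.85
tcp_pos: [0.6496, 0.1365, 0.0881]
orientation: [-0.322, 1.571, 0.792]
ft_force: [-1.0, 0.7, -0.2]
gripper_width: 0.0356
```

```bash
python3 -c "
from h import *
s=r.sense();print(s['tcp_pos'],s['ft_force']);go((.649,.134,.0802),2.683)"
```

```text
[0.64955086 0.13647439 0.08813228] [-0.99180105  0.65434762 -0.20867185]
row [0.0079, -0.0006, -0.0025] [0.0022, 0.0002, 0.0001]
```

>>> play_rows([
  [0.002, 0, -0.001, 0, 0, 0, 25],
  [0.004, 0, -0.001, 0, 0, 0, 25],
  [0.0055, 0, -0.001, 0, 0, 0, 25],
  [0.006, 0, -0.001, 0, 0, 0, 25],
  [0.006, 0, -0.001, 0, 0, 0, 25],
])

```text
time_s: 16.48
tcp_pos: [0.6489, 0.1353, 0.0821]
orientation: [0.26, 1.571, 1.374]
ft_force: [-1.0, 0.7, -1.2]
gripper_width: 0.0357
```

>>> play_rows([
  [0.0005, 0, 0, 0, 0, 0, 25],
  [0.001, 0, 0, 0, 0, 0, 25],
  [0.001, 0, 0, 0, 0, 0, 25],
])

```text
time_s: 16.85
tcp_pos: [0.6489, 0.1353, 0.081]
orientation: [2.116, 1.571, -3.053]
ft_force: [-0.4, -0.6, -0.7]
gripper_width: 0.0352
```

>>> play_rows([
  [0.0005, 0, 0, 0, 0, 0, 25],
  [0.001, 0, 0, 0, 0, 0, 25],
  [0.001, 0, 0, 0, 0, 0, 25],
])

```text
time_s: 17.23
tcp_pos: [0.649, 0.1353, 0.0804]
orientation: [-0.799, 1.571, 0.315]
ft_force: [-1.5, -0.1, 2.2]
gripper_width: 0.0355
```

>>> play_rows([
  [0, 0, 0, 0, 0, 0, 38],
  [0, 0, 0, 0, 0, 0, 40],
  [0, 0, 0, 0, 0, 0, 42],
  [0, 0, 0, 0, 0, 0, 46],
  [0, 0, 0, 0, 0, 0, 50],
  [0, 0, 0, 0, 0, 0, 55],
  [0, 0, 0, 0, 0, 0, 55],
  [0, 0, 0, 0, 0, 0, 55],
])

```text
time_s: 18.23
tcp_pos: [0.6493, 0.1352, 0.0804]
orientation: [-1.021, 1.57, 0.093]
ft_force: [1.6, -1.2, 4.9]
gripper_width: 0.0519
```

>>> play_rows([
  [-0.005, 0, 0, 0, 0, 0, 55],
  [-0.015, 0, 0, 0, 0, 0, 55],
  [-0.04, 0, 0, 0, 0, 0, 55],
  [-0.075, 0, 0, 0, 0, 0, 55],
  [-0.1, 0, -0.02, 0, 0, 0, 55],
  [-0.11, 0, -0.05, 0, 0, 0, 30],
  [-0.11, 0, -0.09, 0, 0, 0, 10],
  [-0.11, 0, -0.13, 0, 0, 0, 0],
])

```text
time_s: 19.23
tcp_pos: [0.5905, 0.0181, 0.1906]
orientation: [1.56, 1.57, 2.675]
ft_force: [-0.3, -0.3, -1.3]
gripper_width: 0.0249
```

```bash
python3 - <<'E'
from h import *
import pickle
s=r.sense(); print(s["tcp_pos"],s["gripper_width"])
e=snap("side");f=snap("scene"); d=snap("wrist"); pickle.dump((d,e,f),open("s6.pkl","wb"))
z=lambda im,x,y,w,h,H:cv2.resize(im[y:y+h,x:x+w],(400,H),interpolation=cv2.INTER_CUBIC)
cv2.imwrite("pics/c6.png",np.hstack([z(f["img"],310,130,120,90,300),z(d["img"],220,100,320,240,300)]))
t=1.112; c=np.array([np.cos(t),np.sin(t),0]); H=np.array([.558,.0647,0])
for k in (-.04,): go(H+k*c+[0,0,.13],t+np.pi/2); go(H+k*c+[0,0,.088],t+np.pi/2)
E
```

```text
[0.59048963 0.01808727 0.1905563 ] 0.02485875092394306
row [0.0606, 0.0505, -0.011] [-0.0015, -0.0013, -0.0006]
row [0.1026, 0.0505, -0.011] [-0.0015, -0.0013, -0.0006]
```

View pics/c6.png

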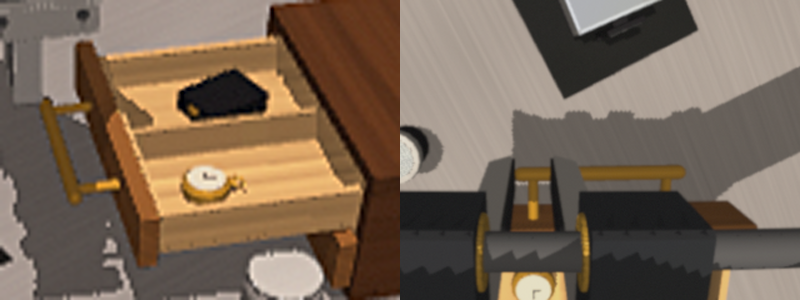

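The watch lies flat, dial up, in the middle of the empty compartment, and the case and drawer have not moved. Next I go in front of the handle with closed fingers and push.

>>> play_rows([
  [0.02, 0.03, -0.008, 0, 0, 0, 0],
  [0.05, 0.05, -0.011, 0, 0, 0, 0],
  [0.085, 0.05, -0.011, 0, 0, 0, 0],
  [0.103, 0.05, -0.011, 0, 0, 0, 0],
  [0.103, 0.05, -0.004, 0, 0, 0, 0],
  [0.103, 0.05, 0.006, 0, 0, 0, 0],
  [0.103, 0.05, 0.012, 0, 0, 0, 0],
  [0.103, 0.05, 0.016, 0, 0, 0, 0],
])

```text
time_s: 20.38
tcp_pos: [0.5543, 0.0555, 0.0878]
orientation: [-1.161, 1.57, -0.046]
ft_force: [0.1, -1.6, 1.5]
gripper_width: 0.0004
```

```bash
python3 - <<'E'
from h import *
s=r.sense(); t=1.112; c=np.array([np.cos(t),np.sin(t),0]); n=np.array([-c[1],c[0],0]); v=s["tcp_pos"]-np.array([.558,.0647,.091])
print(s["tcp_pos"],s["gripper_width"],"along",v@c,"lat",v@n,"F",s["ft_force"]@c)
E
```

```text
[0.55434824 0.05550514 0.08780243] 0.00044926971072703655 along -0.009861234568069971 lat -0.0007980067718989001 F -1.4355819762459503
```

>>> play_rows([
  [0, 0, 0.008, 0, 0, 0, 0],
  [0, 0, 0.02, 0, 0, 0, 0],
  [0, 0, 0.035, 0, 0, 0, 0],
  [0, 0, 0.05, 0, 0, 0, 0],
  [0, 0, 0.065, 0, 0, 0, 0],
  [0, 0, 0.08, 0, 0, 0, 0],
  [0, 0, 0.092, 0, 0, 0, 0],
  [0, 0, 0.1, 0, 0, 0, 0],
])

```text
time_s: 21.38
tcp_pos: [0.598, 0.1458, 0.0869]
orientation: [1.274, 1.57, 2.389]
ft_force: [-0.6, -1.7, 0.3]
gripper_width: 0.0002
```

>>> play_rows([
  [0, 0, 0.005, 0, 0, 0, 0],
  [0, 0, 0.01, 0, 0, 0, 0],
  [0, 0, 0.014, 0, 0, 0, 0],
  [0, 0, 0.018, 0, 0, 0, 0],
  [0, 0, 0.02, 0, 0, 0, 0],
  [0, 0, 0.02, 0, 0, 0, 0],
])

```text
time_s: 22.12
tcp_pos: [0.6072, 0.163, 0.0872]
orientation: [-0.644, 1.57, 0.471]
ft_force: [1.1, -0.1, -0.3]
gripper_width: 0.0007
```

```bash
cat > st.py <<'E'
from h import *
s=r.sense(); t=1.112; c=np.array([np.cos(t),np.sin(t),0]); n=np.array([-c[1],c[0],0]); v=s["tcp_pos"]-np.array([.558,.0647,.091])
print(s["tcp_pos"],"along",(v@c).round(4),"lat",(v@n).round(4),"F",(s["ft_force"]@c).round(2))
E
python3 st.py
```

```text
[0.6072025  0.16301651 0.08719951] along 0.1099 lat -0.0006 F 0.38
```

>>> play_rows([
  [0, 0, 0.003, 0, 0, 0, 0],
  [0, 0, 0.006, 0, 0, 0, 0],
  [0, 0, 0.009, 0, 0, 0, 0],
  [0, 0, 0.011, 0, 0, 0, 0],
  [0, 0, 0.011, 0, 0, 0, 0],
])

```text
time_s: 22.75
tcp_pos: [0.6119, 0.173, 0.0872]
orientation: [-0.369, 1.57, 0.746]
ft_force: [-0.2, -0.0, -0.1]
gripper_width: 0.0002
```

>>> play_rows([
  [0, 0, 0.002, 0, 0, 0, 0],
  [0, 0, 0.004, 0, 0, 0, 0],
  [0, 0, 0.006, 0, 0, 0, 0],
  [0, 0, 0.008, 0, 0, 0, 0],
])

```text
time_s: 23.25
tcp_pos: [0.6151, 0.1799, 0.0871]
orientation: [1.871, 1.571, 2.986]
ft_force: [0.1, -0.3, 0.8]
gripper_width: 0.0006
```

>>> play_rows([
  [0, 0, 0.002, 0, 0, 0, 0],
  [0, 0, 0.004, 0, 0, 0, 0],
  [0, 0, 0.006, 0, 0, 0, 0],
  [0, 0, 0.006, 0, 0, 0, 0],
])

```text
time_s: 23.75
tcp_pos: [0.6179, 0.1856, 0.0871]
orientation: [-0.148, 1.57, 0.967]
ft_force: [0.2, 0.2, 0.1]
gripper_width: 0.0004
```

```bash
python3 st.py; python3 - <<'E'
from h import *
e=snap("side");f=snap("scene")
z=lambda im,x,y,w,h,H:cv2.resize(im[y:y+h,x:x+w],(400,H),interpolation=cv2.INTER_CUBIC)
cv2.imwrite("pics/c7.png",np.hstack([z(f["img"],330,110,160,120,300),z(e["img"],210,80,160,120,300)]))
E
```

```text
[0.6179051  0.18563839 0.0870713 ] along 0.135 lat -0.0002 F 0.27
```

View pics/c7.png

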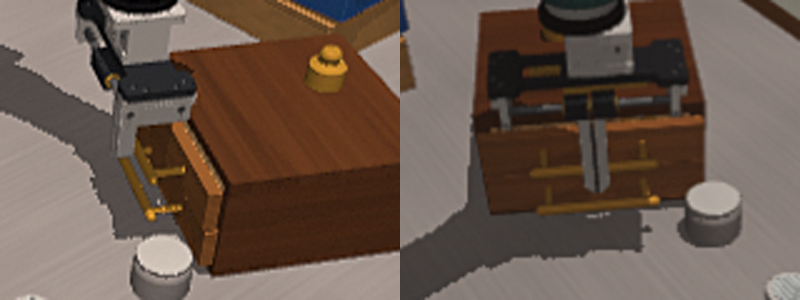

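The drawer is nearly shut, but a thin light slit still shows behind the front at (200,150). Keep pushing gently until it resists.

>>> play_rows([
  [0, 0, 0.002, 0, 0, 0, 0],
  [0, 0, 0.004, 0, 0, 0, 0],
  [0, 0, 0.006, 0, 0, 0, 0],
  [0, 0, 0.006, 0, 0, 0, 0],
])

```text
time_s: 24.35
tcp_pos: [0.6196, 0.1891, 0.087]
orientation: [2.872, 1.568, -2.297]
ft_force: [-4.3, -3.5, 2.8]
gripper_width: 0.0002
```

>>> play_rows([
  [0, 0, 0.001, 0, 0, 0, 0],
  [0, 0, 0.003, 0, 0, 0, 0],
  [0, 0, 0.003, 0, 0, 0, 0],
])

```text
time_s: 24.72
tcp_pos: [0.6197, 0.1892, 0.087]
orientation: [2.884, 1.563, -2.287]
ft_force: [-6.9, -7.4, 7.8]
gripper_width: 0.0008
```

```bash
python3 st.py
```

```text
[0.61965062 0.1891864  0.0869752 ] along 0.1389 lat -0.0001 F -9.72
```

The tool no longer advances and the force has risen to about 10 N, so the drawer is at its stop. Back off.

>>> play_rows([
  [0, 0, -0.003, 0, 0, 0, 0],
  [0, 0, -0.008, 0, 0, 0, 0],
  [0, 0, -0.02, 0, 0, 0, 0],
  [0, 0, -0.04, 0, 0, 0, 0],
  [-0.03, 0, -0.06, 0, 0, 0, 0],
  [-0.08, 0, -0.07, 0, 0, 0, 0],
  [-0.13, 0, -0.09, 0, 0, 0, 0],
  [-0.17, 0, -0.12, 0, 0, 0, 0],
])

```text
time_s: 25.72
tcp_pos: [0.5692, 0.0858, 0.2593]
orientation: [-0.681, 1.567, 0.435]
ft_force: [0.5, -0.8, 0.5]
gripper_width: 0.0001
```

```bash
python3 - <<'E'
from h import *
print(r.sense()["tcp_pos"])
e=snap("side","side8.png");f=snap("scene")
z=lambda im,x,y,w,h,H:cv2.resize(im[y:y+h,x:x+w],(400,H),interpolation=cv2.INTER_CUBIC)
cv2.imwrite("pics/c8.png",np.vstack([np.hstack([z(f["img"],330,110,160,120,300),z(e["img"],210,80,160,120,300)]),np.hstack([cv2.resize(f["img"],(400,250)),cv2.resize(e["img"],(400,250))])]))
E
```

```text
[0.56923117 0.08581057 0.25926929]
```

View pics/c8.png

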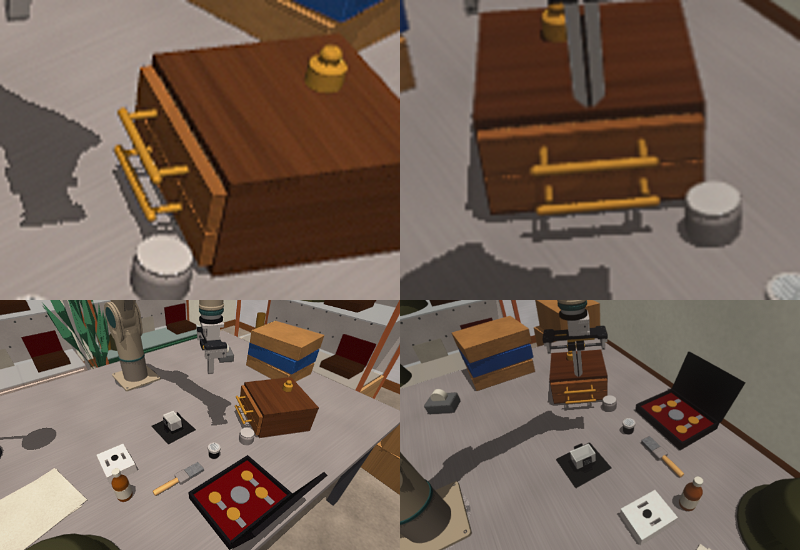

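The drawer front is flush with the lower one and the two handles are in line. The cover stands on the mat, and the bystanders are where they were.

```bash
python3 -c "
from h import *
s=r.sense();print(s['time_s'],abs(s['qvel']).max());print(r.finish_job())"
```

```text
25.825 0.07111788788967162
the job is handed in; nothing more can be done
None
```

The job is done and handed in at about 26 s of the 62 s allowed.

- **Cover:** I squeezed both tabs to their stops (55.8 mm read on the gripper, 57 mm in the text). I then lifted the cover straight off and stood it upright in the middle of the mat. The last pictures show it still standing there.
- **Watch:** I lowered it into the empty compartment until a light contact of about 2 N, then opened the fingers. A picture taken before the push shows it flat, dial up, with the case beside it not moved.
- **Drawer:** I pushed it by the handle, about 0.149 m of travel. It stopped advancing as the force rose to about 10 N. The final pictures show its front and handle in line with the lower drawer's, and the other things on the table look unmoved.

- **Disagreements:** The views differed by up to 4 mm on the watch, handle and front positions. Triangulating the plinth corners and tab tops in the wrist view against the fixed cameras gave heights 2 to 17 mm off the text's, with the tabs' matched points the worst. For those I used the text's heights. The heights of the handle and drawer front agreed with the text within about 2 mm, apart from one handle end 5 mm low in one pairing.
- **Not checked:** I did not see the watch again after the drawer closed. The final view of the other things was small.

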